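Pop open the wide sample-port hatch of a vial sampler

ROBOT

A 6-joint arm with a two-finger parallel gripper is mounted at the origin on the work surface. World frame = base frame: x ahead of the robot, y to its left, z up, the work surface at z = 0. Lengths are in m, angles in rad, forces in N, time in s.
With the tool pointing down it reaches from about 0.3 to 0.875 m from the base axis. Payload 6.4 kg.
Tool frame: the origin (TCP) lies between the finger pads; the fingertips stand 11 mm ahead of it and the grasp point (between the pads) lies 8 mm behind it (ctrl.tcp_to_tips is the y of the fingertips in the tool frame, in m); y points along the fingers, x is the direction in which the jaws open and shut, and the axes are right-handed (so a half turn about y gives the same grasp; the last joint's range is limited). The gripper opens to 85 mm and grips with 20 to 120 N. Pads are 22 mm wide; open, the fingers measure 114 mm over their backs; the gripper's body (76 mm by 85 mm) begins 54 mm behind the grasp point. The pads swing forward as they close: fully open they stand 13 mm farther back than shut.
Start: joints at [-1.401, 0.181, 1.607, -0, 1.354, -0.206], TCP at [0.211, -0.535, 0.242] pointing down, gripper open.
Joint ranges: [-2.99, 2.99], [-0.89, 2.07], [0.3, 2.58], [-1.14, 4.28], [0, 2.63], [-3.12, 3.12]. Speed limits (rad/s): [2.57, 2.57, 3.01, 3.14, 3.14, 3.14].

INTERFACE

Orientations are given as a unit quaternion [w, x, y, z].
In Python, from bench import ctrl gives the robot as it stands.
- The arm moves only by the tool apply_moves, never from a script. Its argument "plan" is text: rows parted by semicolons, each of 7 numbers parted by spaces: the shift along the tool's x, y, z each as a share of 0.05 m, from -1 to 1, then the turn, a rotation vector about the tool's x, y, z each as a share of 0.12 rad, from -1 to 1, then the opening, from 0 (shut) to 1 (fully open). In form: dx dy dz wx wy wz claw; .... A call has exactly 5 rows; each row shifts and turns the commanded pose from where the row before left it, along the tool's axes as they then stand; what a row does not reach is not made up. A row lasts 1/10 s, in which the tool goes at most 50 mm and 8.59 degrees, less where a joint would pass 70% of its speed; a pose out of reach is approached as far as the arm can. A call with a number of a shift or a turn outside -1 to 1 is refused whole. A call with a gripper value outside its range is refused whole. The fingers move at their own pace and stop on an object; the grip force is fixed at half the most. Time passes only in rows, so rows that do not move let the fingers close, or fill a call up. It gives the time, the measured TCP pose, the force and the opening at its end, in the units of the state.
- ctrl.get_obs(): the state, without advancing time (a new reading comes with each control period).
- ctrl.camera(name): name is "scene" or "side" or "wrist"; returns the picture (420x560x3 uint8, red, green, blue); there is no depth.
- ctrl.get_calibration(name): a dict with "intrinsics" (3x3 intrinsics, pixels), "k1" (the pictures are not rectified: a ray, as slopes to the right and down, at radius r is drawn at 1 + k1 r^2 times it, then the intrinsics apply), "R" (3x3) and "t" (3): a world point X has camera coordinates R X + t. Camera axes: x right, y down, z forward; pixel columns grow to the right and rows downward; lengths in m; the calibration is good to about 2 mm. A picture is of the moment at which its call begins: read the wrist's pose just before it. get_calibration takes no time and is no camera call; for the wrist camera it gives the pose at the moment of the call.
- ctrl.hand_in(): hands the job in, once; it reports no verdict.
Trained networks look in the newest picture that a camera, given by its name, has taken for a name from the list of things; names that differ only in an ending like _2 or _b are one class to them, and where a whole thing is asked for, a point or a joint stands for the part that bears it (a point fixed in the world has none). Each returns a list of dicts, best first, with "score" (0 to 1); they miss things now and then, are a little off and sometimes report something else, mostly with a low value. They report only what shows in the picture. A call takes as long as a camera call.
- ctrl.recognise(camera, target): "point" ([x, y, z] in m, in world coordinates, good to about 4 mm: the middle of the surface that is visible of it).
The state is a dict: "time_s": time; "q": joint angles; "dq": joint speeds; "joint_efforts": joint torques, N m; "eef_pos": TCP position; "eef_rot": TCP orientation; "wrist_force": force on the tool from outside, world axes, zero at the start; "torque": the same for the moment, N m; "opening": opening from 0.0 (shut) to 1.0 (fully open).
Only numpy, scipy, OpenCV 4.12 (cv2) and the standard library are available. Lean on these libraries where they do the work, as an engineer would, in place of code of your own. Each camera call takes 0.05 s, during which the arm holds its last target.

TASK

On the white vial sampler, press the free end of the wider of the two grey hatches down once with the fingertips until its push-push latch lets go, then move off so that the hatch pops up. Stay clear and watch for at least two seconds that it stays open by itself. Do not press it a second time, leave the narrow hatch shut, and leave the loose vials and the bottle where they stand.

Things in the scene. Friction and masses are not known exactly. Their poses are not given: they have to be found in the camera images.
- wide_press (a point): Point to press on the WIDER hatch: a small dark dot on its upper face, on the centre line, 20 mm from the free end. Axes: +x points to the hinge, 67 mm away along the far edge; the free end lies on the -x side, nearer the robot; y runs along the hinge; z is the plate's upward normal (vertical while shut).
- wide: Fixed white housing of the wider hatch, 130 (x) x 120 (y) x 110 mm tall, on the deck; origin at the centre of its underside. The hatch, a grey plate 84 x 90 x 6 mm, lies flush in its top, 130 mm above the bench, with a level rim 15 to 16 mm wide beside it and before its free end. The wide and narrow housings stand side by side, either way round.
- wide_hatch (a joint): Angle of the wider hatch (rad): 0 (within 0.01) latched shut; negative pressed in, to a stop at -0.1 (6.7 mm at the dot); positive open, stop at +0.6 (free end 49 mm up). A spring pushes it open, 2 to 2.5 N at the dot. Past about -0.08 (5.4 mm) the latch lets go; once the finger lifts it rises by itself to +0.6 in about a second and stays. Pressed fully again, it latches shut.
- wide_index (a joint): Hidden follower in the wider hatch's latch (m), counts presses: 0 latched at the start, 0.0063 to 0.0082 once the hatch has popped after one press, above 0.0095 once it has been pressed fully down a second time. Nothing to touch.
- deck: Fixed white base plate of the sampler, 20 mm thick, 270 (x) x 440 (y) mm, carrying both housings on its robot side and a round carousel of blue-capped vials (up to 97 mm above the bench) behind them; origin on the bench near the plate's centre. It and the carousel do not move.
- narrow_press (a point): The same dark dot on the NARROW hatch, to be left alone: a plate 84 x 45 mm in a fixed white housing 130 x 75 mm of the same height and build.
- narrow_hatch (a joint): Angle of the narrow hatch (rad), same meaning as for the wide one; it must stay shut (about 0).
- vial_a_mid (a point): Loose capped glass vial, 23 mm across, 64 mm tall, standing on the deck beside the housings; the point is its centre, half-way up. Leave alone.
- vial_b_mid (a point): Second loose vial of the same kind on the other side of the housings; the point is its centre, half-way up. Leave alone.
- bottle_mid (a point): Loose amber bottle, 60 mm across, 130 mm tall, standing on the bench beside the deck; the point is its centre, half-way up. Leave alone.

How it is judged:
On the way, in this order (a step that is already met when the one before it is completed fails the run):
1. the wide hatch is pressed in (value of joint wide_hatch below -0.04 rad and contact force between the fingers and wide above 0.3 N).
2. the wide hatch has popped and stands open untouched for 1.5 s (value of joint wide_hatch above 0.5 rad and contact force between each of the arm, the fingers and wide below 0.1 N), for 1.5 s.
At the end, for the whole second after the job is handed in: The wide hatch stands open by itself (over 0.5 rad of 0.6) and has been pressed down only once; the narrow hatch is shut (under 0.04 rad); vials and bottle stand within 20 mm of where they were (value of joint wide_hatch above 0.5 rad and value of joint wide_index below 0.0095 m and value of joint narrow_hatch below 0.04 rad and distance of each of vial_a_mid, vial_b_mid, bottle_mid from where it was at the start of the episode below 0.02 m); the robot touches nothing.
It fails at once if the wide hatch is pressed down a second time (value of joint wide_index above 0.0095 m).
It fails at once if the narrow hatch is pressed in or opened (value of joint narrow_hatch below -0.04 rad or value of joint narrow_hatch above 0.04 rad).
It fails at once if a vial or the bottle is shifted, tipped or lifted (distance of any of vial_a_mid, vial_b_mid, bottle_mid from where it was at the start of the episode above 0.02 m).
It also fails if it takes over 29 s, if anything falls off the work surface, if the arm or the gripper's body presses on something with over 40 N, if the wrist force passes 120 N, or if a joint passes its speed limit or range.

## Working session

There is one attempt and no reset: what is moved stays moved. The work goes in short steps, Python scripts to look and compute and a tool call to move; the robot and the scene stay as the last step left them, time stands still between calls to the robot, and variables do not carry over. Pictures are saved under pics/ and viewed, and the job is handed in when it is done.

Besides the shell and the picture viewer there is one more tool, called after "Request:" as name(argument=value, ...) on one line, values as JSON. apply_moves: Moves the arm, as the interface text tells. Shift numbers are shares of 0.05 m and turn numbers shares of 0.12 rad, none past 1 either way. Its arguments: {"type":"object","properties":{"plan":{"type":"string"}},"required":["plan"]}

```bash
mkdir -p pics
python3 - <<'E'
from bench import ctrl
import cv2
o=ctrl.get_obs(); print(o['time_s'],o['eef_pos'],o['eef_rot'],o['opening'],ctrl.tcp_to_tips)
for c in ['scene','side']:
    im=ctrl.camera(c); cv2.imwrite(f'pics/{c}0.png',im[:,:,::-1])
    for t in ['wide_press','narrow_press','wide'] if c=='scene' else ['wide_press','narrow_press']:
        print(c,t,[(x['score'],x['point']) for x in ctrl.recognise(c,t)][:3])
print(ctrl.get_obs()['time_s'])
E
```

```text
0.0 [ 0.2109525  -0.53432893  0.2413994 ] [ 0.58504159 -0.58414324  0.39823328 -0.39738303] 0.9991854023399035 0.011
scene wide_press [(0.64, [0.5724, 0.042, 0.1337]), (0.56, [0.5468, -0.1163, 0.1288])]
scene narrow_press [(0.71, [0.5713, 0.0424, 0.1327])]
scene wide [(0.59, [0.6016, -0.1191, 0.1205])]
side wide_press [(0.77, [0.5406, -0.1145, 0.1268])]
side narrow_press [(0.61, [0.5622, 0.0422, 0.1289]), (0.29, [0.494, -0.2181, 0.0737])]
0.35
```

View pics/scene0.png

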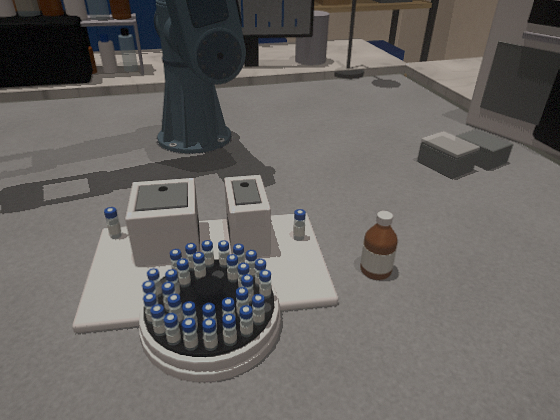

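View pics/side0.png

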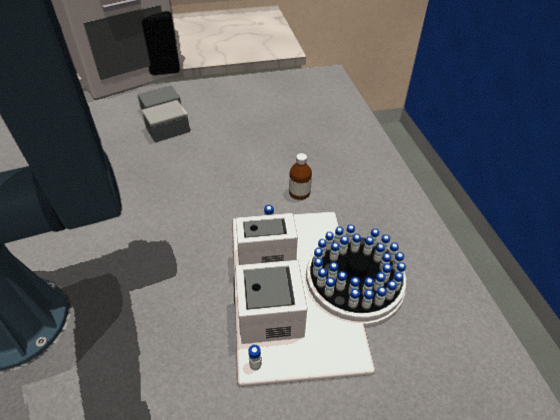

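The wide hatch is on the robot's right, with its dot near (163,188) in scene and (257,287) in side. The narrow one is on the left, with its dot near (244,185) in scene and (254,228) in side. Next I'll refine the dot positions by intersecting their rays with the z=0.13 plane.

```bash
cat > h.py <<'E'
import numpy as np, cv2
from bench import ctrl
def ray(c,uv):
    k=ctrl.get_calibration(c); K=np.array(k['intrinsics'])
    p=cv2.undistortPoints(np.array([[uv]],float),K,np.array([k['k1'],0,0,0,0.]))[0,0]
    R=np.array(k['R']);t=np.array(k['t']); return -R.T@t, R.T@np.array([p[0],p[1],1])
def plane(c,uv,z=.13):
    o,d=ray(c,uv); return o+d*(z-o[2])/d[2]
E
python3 - <<'E'
from h import *
for c,boxes in {'scene':[(163,188),(244,185)],'side':[(257,287),(254,228)]}.items():
    im=cv2.imread(f'pics/{c}0.png',0)
    for u,v in boxes:
        w=im[v-7:v+8,u-9:u+10].astype(float); m=np.where(w<w.min()+18,1.,0)
        ys,xs=np.nonzero(m); uv=(u-9+xs.mean(),v-7+ys.mean()); print(c,uv,len(xs),plane(c,uv).round(4))
for c,(a,b,x,y) in {'scene':(120,165,160,80),'side':(225,200,95,150)}.items():
    im=cv2.imread(f'pics/{c}0.png')[b:b+y,a:a+x]; cv2.imwrite(f'pics/{c}0z.png',cv2.resize(im,None,fx=4 if c=='side' else 5,fy=4 if c=='side' else 5,interpolation=2))
E
```

```text
scene (np.float64(162.28571428571428), np.float64(188.5)) 28 [ 0.5169 -0.1107  0.13  ]
scene (np.float64(244.17857142857142), np.float64(184.35714285714286)) 28 [0.5408 0.0443 0.13  ]
side (np.float64(255.90322580645162), np.float64(287.06451612903226)) 31 [ 0.5161 -0.1093  0.13  ]
side (np.float64(253.42105263157896), np.float64(227.73684210526315)) 19 [0.539  0.0454 0.13  ]
```

View pics/scene0z.png

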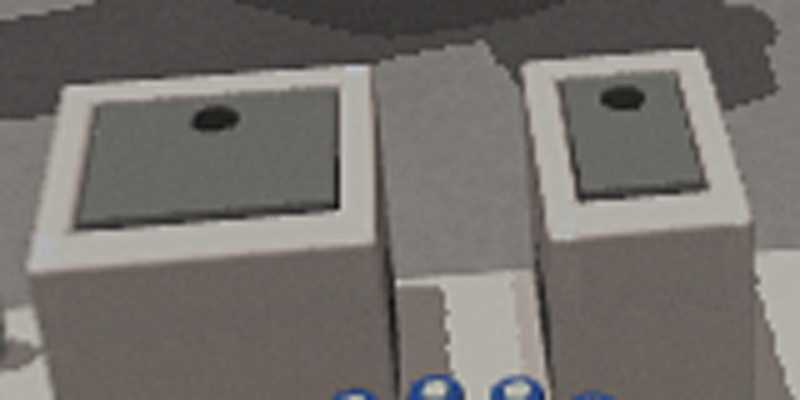

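View pics/side0z.png

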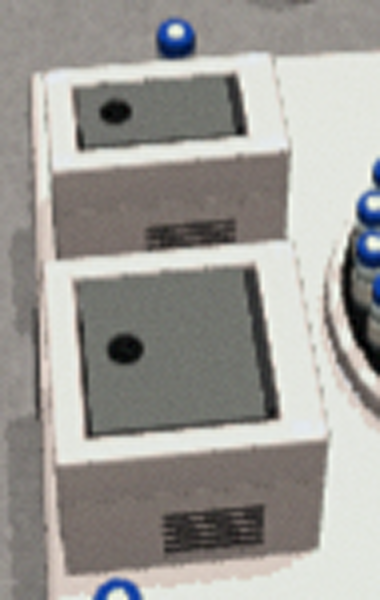

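```bash
cat >> h.py <<'E'
from scipy.spatial.transform import Rotation as Ro
def st():
    o=ctrl.get_obs(); q=o['eef_rot']; return o,Ro.from_quat([q[1],q[2],q[3],q[0]]).as_matrix()
def need(target,jaw=None):
    o,R=st(); d=np.array(target)-o['eef_pos']
    print('t',o['time_s'],'pos',np.round(o['eef_pos'],4),'F',np.round(o['wrist_force'],2),'open',o['opening']); print(R.round(3))
    print('shift units',(R.T@d/0.05).round(2))
    if jaw is not None:
        j=R.T@np.array([*jaw,0]); a=np.arctan2(-j[2],j[0]); print('turn about y units',[round(((a+k*np.pi/2+np.pi)%(2*np.pi)-np.pi)/.12,2) for k in range(4)])
E
python3 -c "
from h import *
need([.5165,-.11,.165],[.15,.989])"
```

```text
t 0.35 pos [ 0.211  -0.5348  0.2421] F [-0.24  0.86  0.01] open 1.0029776623252271
[[ 0.367 -0.     0.93 ]
 [-0.93   0.     0.367]
 [-0.    -1.     0.   ]]
shift units [-5.66  1.54  8.8 ]
turn about y units [np.float64(-21.79), np.float64(-8.7), np.float64(4.39), np.float64(17.48)]
```

Request:
apply_moves(plan="-0.45 0 0.7 0 0 0 0; -0.45 0 0.7 0 0 0 0; -0.45 0 0.7 0 0 0 0; -0.45 0 0.7 0 0 0 0; -0.45 0 0.7 0 0 0 0")

```text
time_s: 0.85
eef_pos: [0.3332, -0.3646, 0.2424]
eef_rot: [-0.584, 0.585, -0.398, 0.398]
wrist_force: [0.4, 0.2, 0.4]
opening: 0.143
```

Request:
apply_moves(plan="-0.45 0 0.7 0 0 0 0; -0.45 0 0.7 0 0 0 0; -0.45 0 0.7 0 0 0 0; -0.45 0 0.7 0 0 0 0; -0.45 0 0.7 0 0 0 0")

```text
time_s: 1.35
eef_pos: [0.4549, -0.1956, 0.2425]
eef_rot: [-0.585, 0.585, -0.398, 0.398]
wrist_force: [0.4, -0.2, -0.6]
opening: -0.001
```

Request:
apply_moves(plan="-0.4 0 0.6 0 0.9 0 0; -0.4 0 0.6 0 0.9 0 0; 0 0 0 0 0.9 0 0; 0 0 0 0 0.9 0 0; 0 0 0 0 0.8 0 0")

```text
time_s: 1.85
eef_pos: [0.4984, -0.1397, 0.2422]
eef_rot: [0.46, -0.46, 0.537, -0.537]
wrist_force: [0.8, -0.7, -0.1]
opening: -0.005
```

```bash
python3 -c "
from h import *
need([.5175,-.11,.165],[.15,.989])"
```

```text
t 1.85 pos [ 0.4984 -0.1397  0.2422] F [ 0.79 -0.72 -0.12] open -0.005278212895580152
[[-0.155 -0.     0.988]
 [-0.988  0.    -0.155]
 [ 0.    -1.    -0.   ]]
shift units [-0.65  1.54  0.28]
turn about y units [np.float64(26.14), np.float64(-13.13), np.float64(-0.04), np.float64(13.05)]
```

Request:
apply_moves(plan="-0.65 0 0.28 0 0 0 0; 0 0.6 0 0 0 0 0; 0 0.6 0 0 0 0 0; 0 0.2 0 0 0 0 0; 0 0 0 0 0 0 0")

```text
time_s: 2.35
eef_pos: [0.5159, -0.1098, 0.1708]
eef_rot: [0.46, -0.461, 0.538, -0.535]
wrist_force: [-1.1, 0.3, 1.3]
opening: -0.0
```

Run:
```python
from h import *
for c in ['side','wrist']:
    im=ctrl.camera(c)[:,:,::-1]
    if c=='side': im=cv2.resize(im[180:400,180:400],None,fx=2.7,fy=2.7,interpolation=2)
    cv2.imwrite(f'pics/{c}1.png',im)
need([.5175,-.11,.15],[.15,.989])
```

```text
t 2.45 pos [ 0.5176 -0.1107  0.1734] F [ 0.28 -0.25  0.31] open -0.0014753691931578387
[[-0.152  0.001  0.988]
 [-0.988 -0.001 -0.152]
 [ 0.    -1.     0.001]]
shift units [-0.01  0.47 -0.  ]
turn about y units [np.float64(26.16), np.float64(-13.11), np.float64(-0.02), np.float64(13.07)]
```

View pics/side1.png

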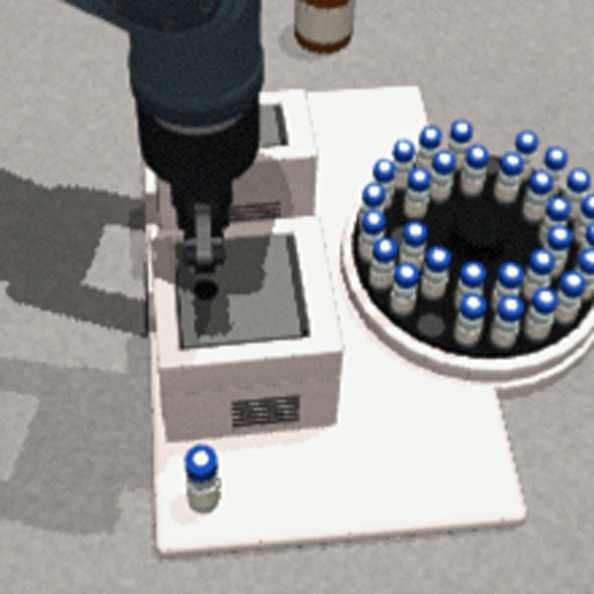

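View pics/wrist1.png

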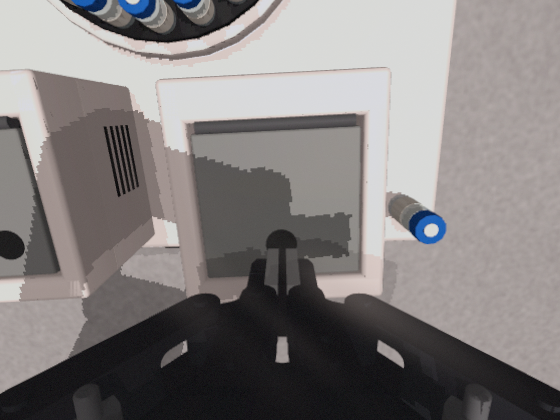

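In the side view the shut fingers stand right above the wide dot. The wrist view shows the dot at (282,240), just ahead of the tips and on the centre line. I'll go down.

Request:
apply_moves(plan="0 0.3 0 0 0 0 0; 0 0.2 0 0 0 0 0; 0 0.05 0 0 0 0 0; 0 0 0 0 0 0 0; 0 0 0 0 0 0 0")

```text
time_s: 2.95
eef_pos: [0.5174, -0.1105, 0.1455]
eef_rot: [-0.461, 0.46, -0.536, 0.537]
wrist_force: [-0.4, -0.1, 0.3]
opening: 0.004
```

Run:
```python
from h import *
im=ctrl.camera('wrist')[:,:,::-1]
cv2.imwrite(f'pics/wrist2.png',im)
need([.5175,-.11,.141],[.15,.989])
```

```text
t 3.0 pos [ 0.5175 -0.1105  0.1455] F [ 0.25 -0.23 -0.59] open 0.0011212528634939117
[[-0.152  0.001  0.988]
 [-0.988 -0.    -0.152]
 [ 0.    -1.     0.001]]
shift units [-0.01  0.09 -0.  ]
turn about y units [np.float64(26.17), np.float64(-13.1), np.float64(-0.01), np.float64(13.08)]
```

View pics/wrist2.png

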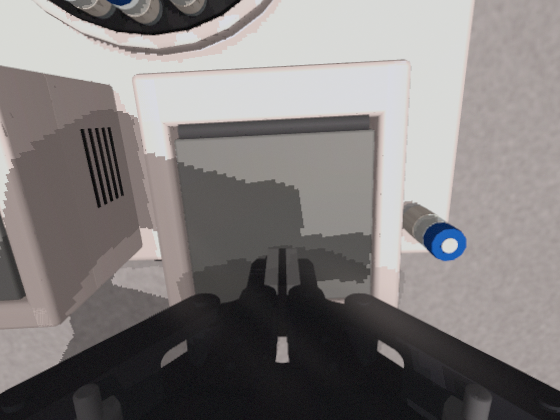

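Request:
apply_moves(plan="0 0.06 0 0 0 0 0; 0 0.04 0 0 0 0 0; 0 0.03 0 0 0 0 0; 0 0.03 0 0 0 0 0; 0 0 0 0 0 0 0")

```text
time_s: 3.5
eef_pos: [0.5173, -0.1104, 0.1369]
eef_rot: [-0.461, 0.46, -0.536, 0.537]
wrist_force: [1.3, 0.2, 1.5]
opening: -0.005
```

Request:
apply_moves(plan="0 0.02 0 0 0 0 0; 0 0.01 0 0 0 0 0; 0 0.01 0 0 0 0 0; 0 0 0 0 0 0 0; 0 0 0 0 0 0 0")

```text
time_s: 4.0
eef_pos: [0.5174, -0.1104, 0.1351]
eef_rot: [-0.461, 0.46, -0.536, 0.537]
wrist_force: [0.6, -0.4, 5.4]
opening: 0.001
```

Request:
apply_moves(plan="0 0.01 0 0 0 0 0; 0 0.01 0 0 0 0 0; 0 0.01 0 0 0 0 0; 0 0 0 0 0 0 0; 0 0 0 0 0 0 0")

```text
time_s: 4.5
eef_pos: [0.5175, -0.1105, 0.1348]
eef_rot: [-0.461, 0.46, -0.536, 0.537]
wrist_force: [-2.7, 0.8, 13.7]
opening: 0.0
```

The force climbs to 13.7 N while z barely changes, so the hatch is on its stop. Now I'll lift off and back away.

Request:
apply_moves(plan="0 -0.8 0 0 0 0 0; 0 -0.9 -0.2 0 0 0 0; 0 -0.8 -0.5 0 0 0 0; 0 -0.5 -0.8 0 0 0 0; 0 0 -0.8 0 0 0 0")

```text
time_s: 5.0
eef_pos: [0.4034, -0.0932, 0.2864]
eef_rot: [-0.461, 0.46, -0.535, 0.538]
wrist_force: [-0.2, -1.2, 0.0]
opening: 0.001
```

Request:
apply_moves(plan="0 0 0 0 0 0 0; 0 0 0 0 0 0 0; 0 0 0 0 0 0 0; 0 0 0 0 0 0 0; 0 0 0 0 0 0 0")

```text
time_s: 5.5
eef_pos: [0.4037, -0.0929, 0.2828]
eef_rot: [0.46, -0.461, 0.537, -0.536]
wrist_force: [0.1, -0.0, 0.4]
opening: -0.002
```

Request:
apply_moves(plan="0 0 0 0 0 0 0; 0 0 0 0 0 0 0; 0 0 0 0 0 0 0; 0 0 0 0 0 0 0; 0 0 0 0 0 0 0")

```text
time_s: 6.0
eef_pos: [0.4034, -0.0928, 0.2833]
eef_rot: [-0.461, 0.461, -0.537, 0.537]
wrist_force: [0.1, -0.6, -0.3]
opening: 0.001
```

Run:
```python
from h import *
a=ctrl.camera('side')[180:400,180:400,::-1]
cv2.imwrite('pics/side3.png',cv2.resize(a,None,fx=2.7,fy=2.7,interpolation=2))
cv2.imwrite('pics/scene3.png',ctrl.camera('scene')[:,:,::-1])
need([.5175,-.11,.141])
```

```text
t 6.1 pos [ 0.4034 -0.0929  0.2834] F [-0.9   0.33 -0.31] open 0.0014243876488545732
[[-0.152  0.     0.988]
 [-0.988 -0.    -0.152]
 [ 0.    -1.     0.   ]]
shift units [-0.01  2.85  2.31]
```

View pics/side3.png

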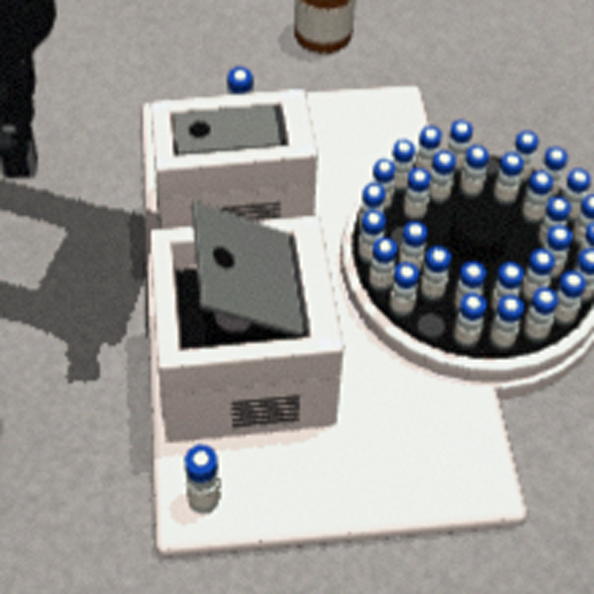

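View pics/scene3.png

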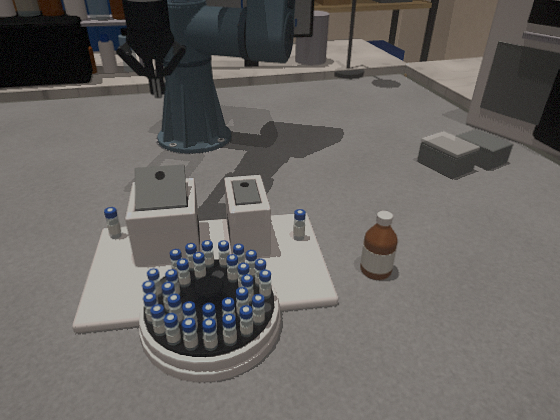

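The wide hatch has popped: its dot is now at about (223,257) in the zoomed side view. The narrow hatch is shut, and the vials and bottle are where they were. I'll stay clear and watch.

Request:
apply_moves(plan="0 0 0 0 0 0 0; 0 0 0 0 0 0 0; 0 0 0 0 0 0 0; 0 0 0 0 0 0 0; 0 0 0 0 0 0 0")

```text
time_s: 6.6
eef_pos: [0.4033, -0.0928, 0.2833]
eef_rot: [-0.461, 0.461, -0.537, 0.537]
wrist_force: [-0.7, 1.0, -0.2]
opening: -0.0
```

Request:
apply_moves(plan="0 0 0 0 0 0 0; 0 0 0 0 0 0 0; 0 0 0 0 0 0 0; 0 0 0 0 0 0 0; 0 0 0 0 0 0 0")

```text
time_s: 7.1
eef_pos: [0.4034, -0.0929, 0.2833]
eef_rot: [-0.461, 0.461, -0.537, 0.537]
wrist_force: [-0.2, 0.1, 0.2]
opening: 0.002
```

Request:
apply_moves(plan="0 0 0 0 0 0 0; 0 0 0 0 0 0 0; 0 0 0 0 0 0 0; 0 0 0 0 0 0 0; 0 0 0 0 0 0 0")

```text
time_s: 7.6
eef_pos: [0.4034, -0.0929, 0.2833]
eef_rot: [-0.461, 0.461, -0.537, 0.537]
wrist_force: [-0.2, 1.1, -0.3]
opening: -0.003
```

Request:
apply_moves(plan="0 0 0 0 0 0 0; 0 0 0 0 0 0 0; 0 0 0 0 0 0 0; 0 0 0 0 0 0 0; 0 0 0 0 0 0 0")

```text
time_s: 8.1
eef_pos: [0.4033, -0.0928, 0.2833]
eef_rot: [0.461, -0.461, 0.537, -0.537]
wrist_force: [0.0, -1.3, -0.2]
opening: 0.005
```

Request:
apply_moves(plan="0 0 0 0 0 0 0; 0 0 0 0 0 0 0; 0 0 0 0 0 0 0; 0 0 0 0 0 0 0; 0 0 0 0 0 0 0")

```text
time_s: 8.6
eef_pos: [0.4033, -0.0929, 0.2833]
eef_rot: [-0.461, 0.461, -0.537, 0.537]
wrist_force: [0.5, 0.2, -0.1]
opening: 0.001
```

Run:
```python
from h import *
a=ctrl.camera('side')[180:400,180:400,::-1]
a=cv2.resize(a,None,fx=2.7,fy=2.7,interpolation=2); cv2.imwrite('pics/side4.png',a)
print('diff to earlier', cv2.absdiff(a,cv2.imread('pics/side3.png')).max())
print([(x['score'],x['point']) for x in ctrl.recognise('side','wide_press')])
# dot ray from both views
w=(223.3/2.7+180,257.5/2.7+180); s=(160,175.5)
o1,d1=ray('side',w);o2,d2=ray('scene',s)
k=np.linalg.lstsq(np.c_[d1,-d2],o2-o1,rcond=None)[0]; print(o1+k[0]*d1,o2+k[1]*d2, ctrl.get_obs()['time_s'])
```

```text
diff to earlier 31
[(0.74, [0.5454, -0.1177, 0.1519])]
[ 0.53003192 -0.11058048  0.16607584] [ 0.53018098 -0.11097068  0.16581311] 8.7
```

View pics/side4.png

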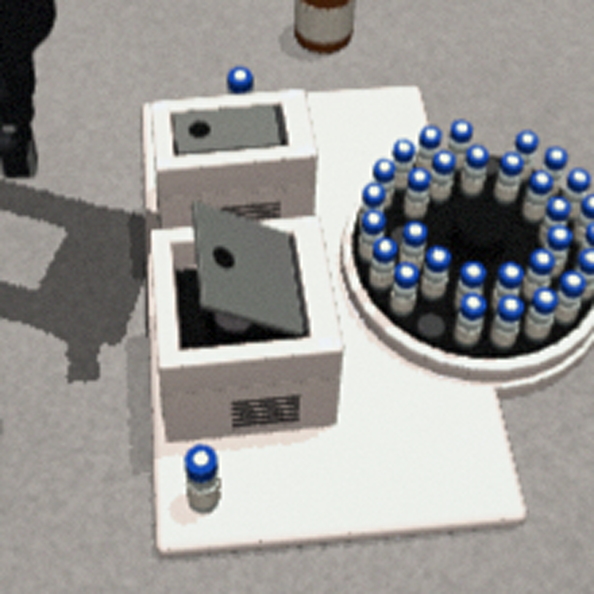

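The picture is unchanged after 2.5 s. The triangulated dot is 36 mm up, which is about 0.57–0.6 rad of hatch angle, so it is fully open.

```bash
python3 -c "
from bench import ctrl
print(ctrl.hand_in())"
```

```text
the job is handed in; nothing more can be done
None
```

I pressed the wide hatch once at its dot with the shut fingertips, down to its stop (13.7 N on the wrist). I then lifted off and backed about 0.19 m away, and the hatch popped up by itself. The job is handed in; no verdict was reported.

- **Open hatch:** it was open by 6.1 s, and the side picture at 8.6 s showed it still in the same position. Triangulating the dot from the two views put it 36 mm up, about 0.57 rad of the 0.6 rad stop.
- **Everything else:** in the pictures the narrow hatch was shut, and the vials and bottle stood where they were. The wrist force was noise around zero.
- **Disagreements:** the recogniser placed the dot up to 56 mm off in x before the press. Afterwards it gave a height of 0.152 m against my 0.166 m. Both times I relied on my own two-view positions instead; those agreed within 2 mm.

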